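Clamp a sample carrier under the inspection head

ROBOT

A 6-joint arm with a two-finger parallel gripper is mounted at the origin on the work surface. World frame = base frame: x ahead of the robot, y to its left, z up, the work surface at z = 0. Lengths are in mm, angles in rad, forces in N, time in s.
With the tool pointing down it reaches from about 250 to 775 mm from the base axis. Payload 4 kg.
Tool frame: the origin (TCP) lies midway between the tips of the shut fingers; the grasp point (between the pads) lies 19 mm behind it (manip.grip_point_offset is the z of the grasp point in the tool frame, in mm); z points along the fingers, x is the direction in which the jaws open and shut, and the axes are right-handed (so a half turn about z gives the same grasp; the last joint's range is limited). The gripper opens to 85 mm and grips with 20 to 120 N. Pads are 22 mm wide; open, the fingers measure 114 mm over their backs; the gripper's body (76 mm by 85 mm) begins 54 mm behind the grasp point. The pads swing forward as they close: fully open they stand 13 mm farther back than shut.
Start: joints at [-0.103, 0.087, 1.371, -0, 1.684, -0.103], TCP at [550.016, -0.006, 231.341] pointing down, gripper open.
Joint ranges: [-3.1, 3.1], [-0.76, 2.03], [0.27, 2.55], [-1.08, 4.22], [0.17, 2.65], [-2.57, 2.57]. Speed limits (rad/s): [2.79, 2.79, 3.14, 3.14, 3.14, 3.14].

INTERFACE

Orientations are given as a unit quaternion [w, x, y, z].
In Python, from workcell import manip gives the robot as it stands.
- The arm moves only by the tool send_rows, never from a script. Its arguments are lists of equal length, an entry for each row: "delta_pos": the shift along the tool's x, y, z in cm, a list of three; "rotation": the turn, a rotation vector about the tool's x, y, z in degrees, a list of three; "fingers": the closure in counts, from 0 (fully open) to 255 (shut). A call has exactly 8 rows; each row is the pose to reach, as a shift and turn from the pose commanded when the call began, along the tool's axes at that moment; what a row does not reach only later rows make up. A row lasts 1/10 s, in which the tool goes at most 50 mm and 8.59 degrees, less where a joint would pass 70% of its speed; a pose out of reach is approached as far as the arm can. A call with a gripper value outside its range is refused whole. The fingers move at their own pace and stop on an object; the grip force is fixed at half the most. Time passes only in rows, so rows that repeat a pose let the fingers close, or fill a call up. It gives the time, the measured TCP pose, the force and the opening at its end, in the units of the state.
- manip.get_state(): the state, without advancing time (a new reading comes with each control period).
- manip.capture(name): name is "scene" or "side" or "wrist"; returns a dict with "frame" (384x512x3 uint8, red, green, blue), "range_z" (384x512 float32, mm along the optical axis (not along the pixel's ray), 0 where there is no reading), "fovy" (degrees; the focal length in pixels is half the picture's height over the tangent of half this angle, whatever the lens; pixels are square), "cx", "cy" (the principal point, pixels), "origin" and "attitude" of the camera in the world; the wrist camera has in their place "T_tool_cam" (4x4, takes a point from camera to tool coordinates, whose origin is the TCP and whose axes are the tool frame's). Camera axes: x right, y down, z forward; pixel columns grow to the right and rows downward; lengths in mm; the calibration is good to about 2 mm. A picture is of the moment at which its call begins: read the wrist's pose just before it.
- manip.job_done(): hands the job in, once; it reports no verdict.
Trained networks look in the newest picture that a camera, given by its name, has taken for a name from the list of things; names that differ only in an ending like _2 or _b are one class to them, and where a whole thing is asked for, a point or a joint stands for the part that bears it (a point fixed in the world has none). Each returns a list of dicts, best first, with "score" (0 to 1); they miss things now and then, are a little off and sometimes report something else, mostly with a low value. They report only what shows in the picture. A call takes as long as a camera call. They do not tell look-alikes from the thing itself.
- manip.search_frame(camera, target): "at" ([x, y, z] in mm, in world coordinates, good to about 4 mm: the middle of the surface that is visible of it).
The state is a dict: "time": time; "joints": joint angles; "joint_velocities": joint speeds; "joint_torque": joint torques, N m; "ee_pos": TCP position; "eef_rot": TCP orientation; "ft_force": force on the tool from outside, world axes, zero at the start; "ft_torque": the same for the moment, N m; "width": opening from 0.0 (shut) to 1.0 (fully open).
Only numpy, scipy, OpenCV 4.12 (cv2) and the standard library are available. Lean on these libraries where they do the work, as an engineer would, in place of code of your own. Each camera call takes 0.05 s, during which the arm holds its last target. There are 200 camera calls.

TASK

Loosen the wing screw on the sliding jaw of the inspection stand and slide the jaw back to open the nest. Then lift the sample carrier out of its tray (only its upright handle plate can be gripped there), set it down on the bench and let go, and take it again by its tail, where the hand stays clear of the inspection head, to slide it under that head, lying along the fence with its head end against the end stop. Slide the jaw up against the carrier's tail so that the carrier is held against the stop, tighten the wing screw fully again, and leave the other things on the bench where they are.

Things in the scene. Friction and masses are not known exactly. Their poses are not given: they have to be found in the camera images.
- stand: Fixed inspection stand. Origin: on the bench at the centre of the nest (bare bench with a grey outline 66 mm wide in x, 165 mm long in y), open on its -x and +y sides. A carrier fully home has its origin here to 2 mm in y (in x 0 to +3.5 mm, where it touches the fence) and the same axes. x, y of the parts below are in this frame.
- stop (a point): Middle of the end stop's face (y=-80 mm, facing +y, z=15 mm): aluminium block, x -32 to 32 mm, 30 mm tall. Behind it (y -102 to -147 mm) a white column 60 mm wide, 145 mm tall. Axes as the stand's.
- fence (a point): Middle of the fence's face (x=31.5, y=-50, z=8 mm, facing -x): a low rail 8 mm thick, 16 mm tall, running along y from -80 to -20 mm. Axes as the stand's.
- head (a point): Middle of the +y face of the white inspection head that overhangs the nest: this point at y=-3, z=121 mm. The head spans x -35 to 35, y -108 to -3, z 97 to 145 mm; a black ring light 60 mm across hangs under it at y=-48 down to z=85 mm. Axes as the stand's.
- rail: Toothed steel rail on which the jaw's collar slides: 36 mm wide, 16 mm tall with its teeth, 187 mm long, along the stand's y on an aluminium sill, ends captive in two posts. A notch every 10 mm, one of them for collar position 0. Origin: under its middle, at x=90, y=126, z=28 mm of the stand. Posts at y 16 to 42 and 210 to 236 mm (48 mm in x, 54 mm tall).
- collar (a joint): Position along the rail of the dark steel collar and its jaw, m, growing to the stand's +y (opening). 0: the jaw's face is at y=80 mm, touching the tail of a carrier fully home. Range -0.033 to 0.070; starts between -0.030 and -0.010. About 2 N of friction when the wing screw is loose; held to about 1 mm when tight. May be moved by holding the wing, or the collar.
- screw (a joint): Angle of the wing screw on top of the collar, rad: 0 = fully tight (hard stop), grows counter-clockwise seen from above (loosening), up to 1.9. It raises a pin that locks the collar in a notch of the rail: locked below about 0.45, free above. To tighten, the collar must stand within 1 mm of a notch. Turning takes about 0.1 N m; it stays where it is left.
- wing (a point): Wing screw's grip point: on its vertical axis, at mid height of the aluminium wing, 82 mm over the bench; the wing is a plate 60 mm long (this point's y), 12 mm thick (its x), 28 mm tall (14 mm above and below). Turns with the screw; when tight it lies along the rail. Under it the collar: 58 (x) x 44 (y) mm, z 18 to 60 mm, its centre 27 mm to +y of the jaw's face.
- jaw_face (a point): Point on the jaw's clamping face (facing the stand's -y), 18 mm over the bench, in line with the nest's middle. The jaw is a bar from the collar across the nest's tail side: 24 mm tall (z 6 to 30), 14 mm thick behind the face, ending 15.5 mm beyond this point in -x. Axes as the stand's.
- carrier: Loose grey plastic sample carrier, about 0.25 kg: a plate 56 mm (x) x 160 mm (y) x 20 mm (z) with an upright handle plate across it and a flush round filter window near its head. Origin: centre of its underside. -y is the head end (filter window), +y the tail end (four thin black lines). Starts lying in the tray.
- handle (a point): On the carrier's handle plate: 50 mm long in the carrier's x, 12 mm thick in y, standing from 20 to 55 mm above the underside. This point is 45 mm above the underside, 12 mm from the carrier's middle towards the head. The carrier balances near it. Axes as the carrier's.
- tail (a point): Middle of the carrier's tail part, 65 mm from its middle, 10 mm above its underside; here it can be held across its 56 mm width. Axes as the carrier's.
- tray: Fixed white open tray, 78 (x) x 182 (y) x 32 mm outside, walls and floor 5 mm: the carrier lies in it with only about 6 mm of room all round, so that just its handle plate can be gripped there. Origin: centre of its underside, axes nearly the carrier's at the start.
- spacer_ring: Bystander: steel ring, 80 mm across, 16 mm high. Origin: centre of underside.
- slide_box: Bystander: white slide box with clear lid, 70 x 100 x 34 mm. Origin: centre of underside.
- mouse: Bystander: black computer mouse, 105 x 60 x 35 mm. Origin: centre of underside.
Not all that is in view belongs to the job. There is more than one size of the carrier; the one meant has the size given above.

How it is judged (in metres and radians):
On the way, in this order (a step that is already met when the one before it is completed fails the run):
1. the wing screw is loosened (past 0.55 rad) (value of joint screw above 0.55 rad), for 0.1 s.
2. the jaw is slid back, more than 12 mm behind where a carrier's tail will lie (value of joint collar above 0.012 m), for 0.1 s.
3. the carrier is out of the tray, set down flat on the bench and let go (height (world z) of carrier below 0.004 m and angle between carrier's own z axis and vertical below 0.05 rad and horizontal distance between carrier and tray above 0.08 m and contact force between the fingers and carrier below 0.05 N and linear speed of carrier below 0.03 m/s), for 0.1 s.
4. the carrier lies in the nest under the inspection head (y of carrier in the frame of stand between -0.004 and 0.015 m and x of carrier in the frame of stand between -0.008 and 0.008 m and height (world z) of carrier below 0.006 m), for 0.1 s.
At the end, for the whole second after the job is handed in: Carrier flat in the nest, head to the stop: within 4 mm of home along y, 8 mm of the middle line in x, 0.08 rad of square; jaw face within 4 mm of its tail, collar below 0.003 m; wing screw tight (below 0.12 rad); all at rest (y of carrier in the frame of stand between -0.004 and 0.004 m and x of carrier in the frame of stand between -0.008 and 0.008 m and angle between the y axis of carrier and the y axis of stand, either way round below 0.08 rad and height (world z) of carrier below 0.004 m and angle between carrier's own z axis and vertical below 0.04 rad and y of jaw_face in the frame of carrier between 0.07 and 0.084 m and value of joint collar below 0.003 m and value of joint screw below 0.12 rad and linear speed of carrier below 0.01 m/s); the robot touches nothing.
It fails at once if the steel ring is pushed more than 20 mm (distance of spacer_ring from where it was at the start of the episode above 0.02 m).
It fails at once if the slide box is pushed more than 20 mm (distance of slide_box from where it was at the start of the episode above 0.02 m).
It fails at once if the mouse is pushed more than 20 mm (distance of mouse from where it was at the start of the episode above 0.02 m).
It also fails if it takes over 72 s, if anything falls off the work surface, if the arm or the gripper's body presses on something with over 40 N, if the wrist force passes 120 N, or if a joint passes its speed limit or range.

## Working session

There is one attempt and no reset: what is moved stays moved. The work goes in short steps, Python scripts to look and compute and a tool call to move; the robot and the scene stay as the last step left them, time stands still between calls to the robot, and variables do not carry over. Pictures are saved under pics/ and viewed, about 8 in all and at most 12, crops included, and the job is handed in when it is done.

Besides the shell and the picture viewer there is one more tool, called after "Emit:" by a JSON object that holds its "method" and its "body", one argument or row to a line. send_rows: Moves the arm, as the interface text tells. Its arguments: {"type":"object","properties":{"delta_pos":{"type":"array"},"rotation":{"type":"array"},"fingers":{"type":"array"}},"required":["delta_pos","rotation","fingers"]}

```bash
ls; mkdir -p pics
cat > h.py <<'E'
import numpy as np, cv2
from scipy.spatial.transform import Rotation as R
from workcell import manip
def pose():
    s=manip.get_state(); q=s['eef_rot']; M=np.eye(4)
    M[:3,:3]=R.from_quat([q[1],q[2],q[3],q[0]]).as_matrix(); M[:3,3]=s['ee_pos']; return M,s
def cap(n):
    T,_=pose(); c=manip.capture(n); h=c['frame'].shape[0]
    c['f']=h/2/np.tan(np.radians(c['fovy'])/2)
    if n=='wrist': c['T']=T@np.array(c['T_tool_cam'])
    else:
        M=np.eye(4); a=np.array(c['attitude'])
        M[:3,:3]=a if a.shape==(3,3) else R.from_quat([a[1],a[2],a[3],a[0]]).as_matrix()
        M[:3,3]=c['origin']; c['T']=M
    return c
def cloud(c):
    z=c['range_z']; v,u=np.mgrid[:z.shape[0],:z.shape[1]]
    P=np.stack([(u-c['cx'])/c['f']*z,(v-c['cy'])/c['f']*z,z,np.ones_like(z)],-1)@c['T'].T
    P=P[...,:3]; P[z==0]=np.nan; return P
def proj(c,p):
    q=np.linalg.inv(c['T'])@np.append(p,1); return q[:2]/q[2]*c['f']+[c['cx'],c['cy']]
def save(c,name): cv2.imwrite('pics/'+name,c['frame'][...,::-1])
E
python3 - <<'E'
from h import *
T,s=pose(); print(T.round(3),s['width'],s['ft_force'])
for n in ['scene','side']:
    c=cap(n); save(c,n+'1.png'); print(n,c['T'].round(2),c['f'])
    np.savez(n+'1.npz',P=cloud(c),F=c['frame'],T=c['T'],f=c['f'],cx=c['cx'],cy=c['cy'])
    for t in ['stand','collar','wing','jaw_face','carrier','handle','tail','tray','rail','spacer_ring','slide_box','mouse']:
        try: print(t,[(np.round(d['at']).tolist(),round(d['score'],2)) for d in manip.search_frame(n,t)][:3])
        except Exception as e: print(t,e)
a=cv2.imread('pics/scene1.png');cv2.imwrite('pics/both.png',cv2.resize(np.vstack([a,cv2.imread('pics/side1.png')]),None,fx=.78,fy=.78))
E
```

```text
pics
[[ 1.00000e+00 -0.00000e+00 -2.00000e-03  5.49491e+02]
 [-0.00000e+00 -1.00000e+00  0.00000e+00  3.90000e-02]
 [-2.00000e-03 -0.00000e+00 -1.00000e+00  2.30140e+02]
 [ 0.00000e+00  0.00000e+00  0.00000e+00  1.00000e+00]] 1.0016975239722805 [-0.45376426 -0.1519921   0.3409179 ]
scene [[-6.60000e-01  4.40000e-01 -6.10000e-01  1.31054e+03]
 [ 7.50000e-01  4.10000e-01 -5.20000e-01  5.93320e+02]
 [ 2.00000e-02 -8.00000e-01 -6.00000e-01  8.49780e+02]
 [ 0.00000e+00  0.00000e+00  0.00000e+00  1.00000e+00]] 385.59775836984176
stand [([563.0, -181.0, 52.0], 0.58)]
collar [([717.0, -337.0, 17.0], 0.72), ([639.0, -95.0, 64.0], 0.59)]
wing [([636.0, -88.0, 85.0], 0.54)]
jaw_face [([634.0, -90.0, 62.0], 0.67)]
carrier [([527.0, 326.0, 22.0], 0.72), ([332.0, 326.0, 28.0], 0.71), ([706.0, 315.0, 13.0], 0.65)]
handle [([327.0, 329.0, 31.0], 0.89), ([703.0, 312.0, 14.0], 0.85), ([527.0, 324.0, 19.0], 0.79)]
tail [([700.0, 313.0, 14.0], 0.88), ([331.0, 326.0, 27.0], 0.77), ([531.0, 322.0, 24.0], 0.59)]
tray [([550.0, 333.0, 24.0], 0.86), ([566.0, -178.0, 52.0], 0.39)]
rail [([633.0, -34.0, 40.0],
[... 419 characters left out ...]

stand [([534.0, -224.0, 74.0], 0.77)]
collar []
wing [([506.0, 302.0, 22.0], 0.59), ([627.0, -96.0, 87.0], 0.45), ([757.0, 96.0, 35.0], 0.3)]
jaw_face [([618.0, -105.0, 58.0], 0.79)]
carrier [([524.0, 307.0, 22.0], 0.85), ([671.0, 311.0, 14.0], 0.71), ([312.0, 314.0, 32.0], 0.68)]
handle [([525.0, 310.0, 26.0], 0.81), ([309.0, 310.0, 28.0], 0.79), ([673.0, 311.0, 9.0], 0.54)]
tail [([524.0, 307.0, 26.0], 0.68), ([315.0, 309.0, 22.0], 0.61), ([506.0, 302.0, 21.0], 0.29)]
tray [([503.0, 301.0, 21.0], 0.61)]
rail [([630.0, -17.0, 39.0], 0.89)]
spacer_ring [([417.0, -407.0, 14.0], 0.83)]
slide_box [([757.0, 97.0, 36.0], 0.82)]
mouse [([693.0, -361.0, 25.0], 0.96), ([414.0, -408.0, 16.0], 0.59)]
```

View pics/both.png

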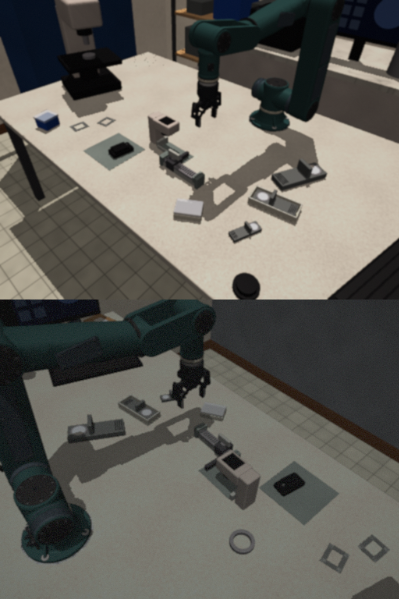

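Run:
```python
from h import *
for n in ['scene','side']:
    d=np.load(n+'1.npz'); P=d['P'].reshape(-1,3); F=d['F'].reshape(-1,3)
    x,y,z=P.T
    def rect(m,l):
        if m.sum()<5: print(l,m.sum());return
        r=cv2.minAreaRect(P[m][:,:2].astype(np.float32)); print(n,l,m.sum(),np.round(r[0],1),np.round(r[1],1),round(r[2],1), 'z',np.median(z[m]).round(1))
    st=(x>450)&(x<720)&(y>-330)&(y<110)
    rect(st&(abs(z-146)<8)&(y<-120),'headtop')
    rect(st&(abs(z-54)<6)&(y>-50),'posts')
    q=P[st&(abs(z-54)<5)&(y>-120)]
    k=q[:,1]
    print(np.histogram(k,bins=np.arange(-120,110,10)))
    rect(st&(z>88)&(z<105)&(y>-130),'wingtop')
    rect((abs(x-515)<110)&(abs(y-315)<110)&(abs(z-33)<4),'trayrim')
    rect((abs(x-515)<110)&(abs(y-315)<110)&(z>50)&(z<75),'handle top')
    rect((abs(x-515)<110)&(abs(y-315)<110)&(z>20)&(z<75),'all')
```

```text
scene headtop 486 [ 538.9 -249.6] [ 73.6 146.8] 1.9 z 146.7
scene posts 120 [633.3  44.5] [28.6 52.1] 88.0 z 54.6
(array([ 3,  5,  7,  4, 32,  0,  0,  0,  0,  0,  0,  0,  0,  0,  1, 40, 32,
       40,  0,  0,  0,  0]), array([-120, -110, -100,  -90,  -80,  -70,  -60,  -50,  -40,  -30,  -20,
        -10,    0,   10,   20,   30,   40,   50,   60,   70,   80,   90,
        100]))
scene wingtop 71 [632.1 -91.6] [57.5 12.5] 89.7 z 96.6
scene trayrim 412 [483.9 317.4] [170.5 182.6] 8.5 z 31.5
scene handle top 70 [529.  312.6] [52.2 12.1] 9.6 z 59.8
scene all 1573 [483.  316.4] [176.2 182.1] 9.4 z 27.1
side headtop 1168 [ 535.9 -254.1] [145.4  70.9] 88.9 z 144.4
side posts 102 [630.7  40. ] [51.4 44.2] 31.1 z 52.3
(array([47, 20, 12, 15, 14,  0,  0,  0,  0,  0,  0,  0,  0,  0,  9, 35, 33,
       18,  0,  0,  0,  0]), array([-120, -110, -100,  -90,  -80,  -70,  -60,  -50,  -40,  -30,  -20,
        -10,    0,   10,   20,   30,   40,   50,   60,   70,   80,   90,
        100]))
side wingtop 85 [629.6 -96.6] [60.8 15.4] 84.8 z 94.1
side trayrim 187 [481.9 312.4] [170.7 185. ] 9.7 z 31.0
side handle top 64 [524.6 310.5] [53.8 18.6] 14.0 z 58.0
side all 964 [483.1 314.9] [171.3 187.7] 8.3 z 26.0
```

Emit:
{"method": "send_rows", "body": {
  "delta_pos": [
    [4,4.7,0],
    [8.1,9.4,0],
    [8.1,9.4,0],
    [8.1,9.4,0],
    [8.1,9.4,0],
    [8.1,9.4,0],
    [8.1,9.4,0],
    [8.1,9.4,0]
  ],
  "rotation": [
    [0,0,0],
    [0,0,0],
    [0,0,0],
    [0,0,0],
    [0,0,0],
    [0,0,0],
    [0,0,0],
    [0,0,0]
  ],
  "fingers": [0,0,0,0,0,0,0,0]
}}

```text
time: 2.1
ee_pos: [630.7, -93.0, 232.0]
eef_rot: [0.0, 1.0, 0.001, 0.0]
ft_force: [-0.6, 1.0, -0.3]
width: 1.0
```

Run:
```python
from h import *
c=cap('wrist'); save(c,'w1.png'); P=cloud(c); np.save('w1.npy',P); print(c['T'].round(2),c['f'])
P=P.reshape(-1,3);x,y,z=P.T
print(np.nanmin(P,0),np.nanmax(P,0))
for lo,hi,l in [(88,102,'wing'),(56,64,'collar'),(50,56,'post'),(24,33,'jaw')]:
    m=(z>lo)&(z<hi)
    print(l,m.sum(),cv2.minAreaRect(P[m][:,:2].astype(np.float32)) if m.sum()>5 else '',np.median(z[m]))
print([(np.round(d['at']),round(d['score'],2)) for d in manip.search_frame('wrist','wing')])
```

```text
[[ 1.0000e+00  0.0000e+00  0.0000e+00  6.3118e+02]
 [ 0.0000e+00 -9.5000e-01 -3.2000e-01 -9.8100e+00]
 [ 0.0000e+00  3.2000e-01 -9.5000e-01  3.7406e+02]
 [ 0.0000e+00  0.0000e+00  0.0000e+00  1.0000e+00]] 335.5418581124085
[  273.36349478 -1021.06481668  -757.96612444] [1682.71042594   61.48166898  317.01092801]
wing 934 ((562.4520263671875, -178.28610229492188), (263.3621520996094, 101.53314971923828), 70.38439178466797) 95.46002773285991
collar 1814 ((621.5501098632812, -141.01185607910156), (371.98480224609375, 62.99028778076172), 79.21064758300781) 59.47953089779497
post 2631 ((620.0869750976562, -135.32005310058594), (379.7499694824219, 72.9752426147461), 81.69059753417969) 53.50140343392394
jaw 1673 ((642.926025390625, -159.27418518066406), (440.13330078125, 238.3555450439453), 87.62323760986328) 29.419113524911154
[(array([632., -89.,  96.]), 0.7)]
```

View pics/w1.png

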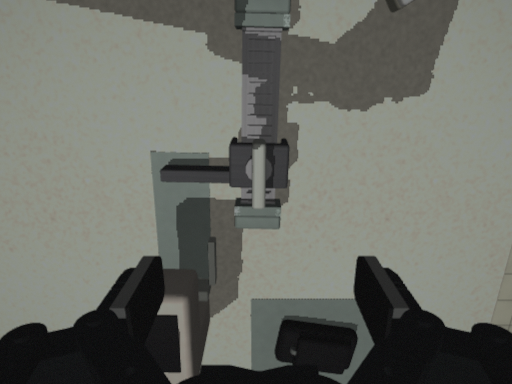

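Run:
```python
from h import *
G=np.load('w1.npy'); x,y,z=G.transpose(2,0,1)
def sel(l,u0,u1,v0,v1,lo,hi):
    m=np.zeros(z.shape,bool); m[v0:v1,u0:u1]=1; m&=(z>lo)&(z<hi); p=G[m][:,:2].astype(np.float32)
    r=cv2.minAreaRect(p); print(l,m.sum(),np.round(r[0],1),np.round(r[1],1),round(r[2],1),'z',np.median(z[m]).round(1), 'x',np.percentile(p[:,0],[1,99]).round(1),'y',np.percentile(p[:,1],[1,99]).round(1)); return p
sel('wing',235,285,130,215,90,102)
sel('collar',222,300,130,200,55,65)
sel('jaw',155,228,155,190,24,34)
r=sel('rail',235,290,32,135,38,48)
for a,b in [(-60,-30),(-30,0),(0,20)]:
    q=r[(r[:,1]>a)&(r[:,1]<b)]; print(a,b,np.percentile(q[:,0],[2,98]))
sel('post near',225,295,195,235,48,58)
sel('post far',225,300,0,30,48,58)
sel('fence',200,222,230,290,10,20)
```

```text
wing 884 [631.3 -93.7] [59.5 11.3] 89.7 z 95.5 x [625.6 637. ] y [-122.4  -64.5]
collar 1779 [631.3 -93.9] [43.9 57.5] 88.4 z 59.5 x [602.7 659.5] y [-115.2  -72.1]
jaw 902 [ 561.7 -112.4] [14.5 72.3] 88.9 z 29.4 x [526.4 597.6] y [-119.7 -105.1]
rail 1716 [632.7 -18.9] [93.7 35.9] 88.7 z 38.9 x [615.3 650.2] y [-64.3  27.3]
-60 -30 [615.22440918 649.23461426]
-30 0 [615.6654187  649.52512329]
0 20 [616.74033203 649.47443848]
post near 1043 [ 629.7 -150.2] [25.9 47.9] 88.5 z 53.4 x [606.1 653.1] y [-162.3 -137.2]
post far 1540 [634.   40.7] [21.4 48. ] 89.1 z 53.5 x [610.2 657.4] y [30.  50.6]
fence 358 [ 573.1 -231.2] [66.4 18.5] 77.7 z 15.5 x [558.9 578. ] y [-261.  -198.4]
```

Emit:
{"method": "send_rows", "body": {
  "delta_pos": [
    [0.05,0.08,4.5],
    [0.05,0.08,9],
    [0.05,0.08,13],
    [0.05,0.08,16.5],
    [0.05,0.08,16.5],
    [0.05,0.08,16.5],
    [0.05,0.08,16.5],
    [0.05,0.08,16.5]
  ],
  "rotation": [
    [0,0,1.2],
    [0,0,1.2],
    [0,0,1.2],
    [0,0,1.2],
    [0,0,1.2],
    [0,0,1.2],
    [0,0,1.2],
    [0,0,1.2]
  ],
  "fingers": [0,0,0,0,0,255,255,255]
}}

```text
time: 3.0
ee_pos: [633.5, -95.3, 69.9]
eef_rot: [0.001, 1.0, -0.01, 0.003]
ft_force: [0.3, -0.1, -0.3]
width: 0.517
```

Emit:
{"method": "send_rows", "body": {
  "delta_pos": [
    [0,0,0],
    [0,0,0],
    [0,0,0],
    [0,0,0],
    [0,0,0],
    [0,0,0],
    [0,0,0],
    [0,0,0]
  ],
  "rotation": [
    [0,0,0],
    [0,0,0],
    [0,0,0],
    [0,0,-8],
    [0,0,-16],
    [0,0,-24],
    [0,0,-32],
    [0,0,-40]
  ],
  "fingers": [255,255,255,255,255,255,255,255]
}}

```text
time: 3.8
ee_pos: [631.4, -94.7, 68.7]
eef_rot: [0.0, 0.942, 0.335, 0.0]
ft_force: [-2.6, 0.9, 5.9]
width: 0.125
```

Emit:
{"method": "send_rows", "body": {
  "delta_pos": [
    [0,0,0],
    [0,0,0],
    [0,0,0],
    [0.77,-0.92,0],
    [1.54,-1.84,0],
    [2.31,-2.76,0],
    [3.08,-3.68,0],
    [3.86,-4.6,0]
  ],
  "rotation": [
    [0,0,-8],
    [0,0,-16],
    [0,0,-24],
    [0,0,-24],
    [0,0,-24],
    [0,0,-24],
    [0,0,-24],
    [0,0,-24]
  ],
  "fingers": [255,255,255,255,255,255,255,255]
}}

```text
time: 4.6
ee_pos: [633.1, -35.5, 68.7]
eef_rot: [0.001, 0.854, 0.521, 0.0]
ft_force: [-3.0, -2.0, 5.5]
width: 0.131
```

Run:
```python
from h import *
T,s=pose(); print(T.round(3),s['joints'],s['width'],s['ft_force'])
c=cap('side')
for n in ['wing','jaw_face']: print([(np.round(d['at']),round(d['score'],2)) for d in manip.search_frame('side',n)])
```

```text
[[ 4.58000e-01  8.89000e-01  2.00000e-03  6.33082e+02]
 [ 8.89000e-01 -4.58000e-01 -2.00000e-03 -3.54950e+01]
 [-1.00000e-03  2.00000e-03 -1.00000e+00  6.86850e+01]
 [ 0.00000e+00  0.00000e+00  0.00000e+00  1.00000e+00]] [-0.14444723  0.35068514  1.38377527 -0.0018604   1.40517961 -1.23968397] 0.13132295841413097 [-2.95266005 -2.04050084  5.53676665]
[(array([620., -30.,  82.]), 0.45)]
[(array([609., -51.,  43.]), 0.97)]
```

Emit:
{"method": "send_rows", "body": {
  "delta_pos": [
    [0,0,0],
    [0,0,0],
    [0,0,0],
    [0,0,-4],
    [0,0,-8.5],
    [0,0,-13],
    [0,0,-16.3],
    [0,0,-16.3]
  ],
  "rotation": [
    [0,0,0],
    [0,0,0],
    [0,0,0],
    [0,0,0],
    [0,0,0],
    [0,0,-8],
    [0,0,-16],
    [0,0,-24]
  ],
  "fingers": [0,0,0,0,0,0,0,0]
}}

```text
time: 5.55
ee_pos: [635.3, -35.5, 237.0]
eef_rot: [0.005, 0.725, 0.689, 0.004]
ft_force: [0.5, -0.7, 1.1]
width: 1.004
```

```bash
cat >> h.py <<'E'
def rel(w,yaw):
    """tool-frame rows (cm, deg) to reach world TCP w with tool-x yaw (deg), vertical"""
    T,_=pose(); d=T[:3,:3].T@(np.array(w)-T[:3,3])/10
    y=np.radians(yaw); G=np.array([[np.cos(y),np.sin(y),0],[np.sin(y),-np.cos(y),0],[0,0,-1]])
    print('TCP',T[:3,3].round(1),'yaw',np.degrees(np.arctan2(T[1,0],T[0,0])).round(2),'delta',d.round(2),'rot',np.degrees(R.from_matrix(T[:3,:3].T@G).as_rotvec()).round(2))
E
python3 -c "
from h import *
rel([505,311,230],100)"
```

```text
TCP [635.3 -35.5 237. ] yaw 87.11 delta [ 33.94 -14.77   0.46] rot [  0.72   0.16 -12.89]
```

Emit:
{"method": "send_rows", "body": {
  "delta_pos": [
    [4.3,-1.9,0],
    [8.5,-3.7,0],
    [12.8,-5.6,0],
    [17,-7.4,0],
    [21.2,-9.2,0],
    [25.5,-11.1,0],
    [29.8,-13,0],
    [33.9,-14.8,0]
  ],
  "rotation": [
    [0,0,-7],
    [0,0,-13],
    [0,0,-13],
    [0,0,-13],
    [0,0,-13],
    [0,0,-13],
    [0,0,-13],
    [0,0,-13]
  ],
  "fingers": [0,0,0,0,0,0,0,0]
}}

```text
time: 6.35
ee_pos: [503.0, 313.4, 228.8]
eef_rot: [0.0, 0.644, 0.765, -0.0]
ft_force: [0.8, -0.4, 0.3]
width: 0.994
```

Emit:
{"method": "send_rows", "body": {
  "delta_pos": [
    [0,0,0],
    [0,0,0],
    [0,0,0],
    [0,0,0],
    [0,0,0],
    [0,0,0],
    [0,0,0],
    [0,0,0]
  ],
  "rotation": [
    [0,0,0],
    [0,0,0],
    [0,0,0],
    [0,0,0],
    [0,0,0],
    [0,0,0],
    [0,0,0],
    [0,0,0]
  ],
  "fingers": [0,0,0,0,0,0,0,0]
}}

```text
time: 7.15
ee_pos: [504.1, 311.7, 229.4]
eef_rot: [0.0, 0.644, 0.765, 0.0]
ft_force: [-0.4, -0.2, -0.6]
width: 0.998
```

Run:
```python
from h import *
print(pose()[0].round(2))
c=cap('wrist'); save(c,'w2.png'); G=cloud(c); np.save('w2.npy',G)
x,y,z=G.transpose(2,0,1)
A=(abs(x-525)<110)&(abs(y-311)<85)
def rect(l,m,g=0.3):
    m=m.astype(np.uint8); n,L,S,C=cv2.connectedComponentsWithStats(m)
    for i in range(1,n):
        if S[i,4]<60: continue
        k=L==i; r=cv2.minAreaRect(G[k][:,:2].astype(np.float32)); print(l,S[i,:5],np.round(r[0],1),np.round(r[1],1),round(r[2],1),np.median(z[k]).round(1))
rect('handle',A&(z>50)&(z<75)); rect('rim',A&(abs(z-32)<3)); rect('plate',A&(abs(z-25)<3))
```

```text
[[-1.7000e-01  9.9000e-01  0.0000e+00  5.0407e+02]
 [ 9.9000e-01  1.7000e-01  0.0000e+00  3.1169e+02]
 [ 0.0000e+00  0.0000e+00 -1.0000e+00  2.2936e+02]
 [ 0.0000e+00  0.0000e+00  0.0000e+00  1.0000e+00]]
handle [249 164  13  50 592] [528.7 312.2] [49.6 11.7] 10.3 59.4
rim [ 179  146  166   71 1790] [528.8 318.1] [ 78.1 170.6] 9.8 31.3
plate [226  61  55  31 563] [425.6 290.7] [21.1 53.2] 0.1 26.9
plate [ 192  154  149   51 6399] [527.1 323. ] [ 56.3 157.5] 10.2 24.8
plate [188 209  62   4 130] [570.7 277.6] [ 3.3 67.5] 7.8 25.1
plate [262 209  65   4 128] [556.4 360.4] [ 1.4 71.5] 9.9 25.0
```

View pics/w2.png

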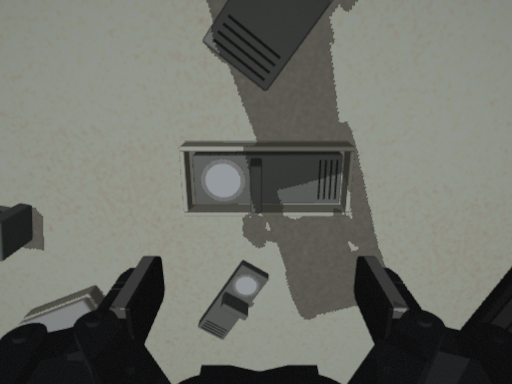

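Emit:
{"method": "send_rows", "body": {
  "delta_pos": [
    [-0.37,2.44,2],
    [-0.37,2.44,6.5],
    [-0.37,2.44,11],
    [-0.37,2.44,15],
    [-0.37,2.44,18],
    [-0.37,2.44,19.7],
    [-0.37,2.44,19.7],
    [-0.37,2.44,19.7]
  ],
  "rotation": [
    [0,0,-0.2],
    [0,0,-0.2],
    [0,0,-0.2],
    [0,0,-0.2],
    [0,0,-0.2],
    [0,0,-0.2],
    [0,0,-0.2],
    [0,0,-0.2]
  ],
  "fingers": [0,0,0,0,0,0,0,255]
}}

```text
time: 8.0
ee_pos: [528.9, 312.6, 32.7]
eef_rot: [0.0, 0.643, 0.766, 0.0]
ft_force: [0.6, -0.3, 0.8]
width: 0.857
```

Emit:
{"method": "send_rows", "body": {
  "delta_pos": [
    [0,0,0],
    [0,0,0],
    [0,0,0],
    [0,0,0],
    [0,0,0],
    [0,0,0],
    [0,0,-1],
    [0,0,-3]
  ],
  "rotation": [
    [0,0,0],
    [0,0,0],
    [0,0,0],
    [0,0,0],
    [0,0,0],
    [0,0,0],
    [0,0,0],
    [0,0,0]
  ],
  "fingers": [255,255,255,255,255,255,255,255]
}}

```text
time: 8.8
ee_pos: [526.2, 311.1, 59.3]
eef_rot: [-0.001, 0.643, 0.766, -0.004]
ft_force: [0.0, -0.4, -3.3]
width: 0.127
```

Emit:
{"method": "send_rows", "body": {
  "delta_pos": [
    [0,0,-3.5],
    [0,0,-7],
    [-4,-1.5,-7],
    [-8,-3,-7],
    [-12.5,-4.6,-7],
    [-17,-6.2,-7],
    [-21.5,-7.9,-7],
    [-26,-9.6,-7]
  ],
  "rotation": [
    [0,0,0],
    [0,0,0],
    [0,0,3],
    [0,0,6],
    [0,0,9],
    [0,0,11.4],
    [0,0,11.4],
    [0,0,11.4]
  ],
  "fingers": [255,255,255,255,255,255,255,255]
}}

```text
time: 9.6
ee_pos: [477.7, 38.0, 131.6]
eef_rot: [-0.0, 0.716, 0.699, -0.001]
ft_force: [0.8, -0.1, -2.8]
width: 0.131
```

```bash
python3 -c "
from h import *
print(pose()[1]['width'],pose()[1]['ft_force'],pose()[1]['joints'])
rel([444.6,-163.5,130],88.8)"
```

```text
0.13089704998230345 [ 0.75062645 -0.13523146 -2.83103183] [-3.87207612e-02 -2.74928670e-02  1.68784184e+00 -5.37468701e-04
  1.48295077e+00 -1.58548966e+00]
TCP [477.7  38.  131.6] yaw 88.63 delta [-20.22  -2.83   0.18] rot [-0.1   0.03 -0.17]
```

Emit:
{"method": "send_rows", "body": {
  "delta_pos": [
    [-4.6,-0.7,0],
    [-9.2,-1.4,0],
    [-13.8,-2.1,0],
    [-18,-2.7,0],
    [-20.3,-3,0],
    [-20.3,-3,0],
    [-20.3,-3,3],
    [-20.3,-3,6]
  ],
  "rotation": [
    [0,0,0],
    [0,0,0],
    [0,0,0],
    [0,0,0],
    [0,0,0],
    [0,0,0],
    [0,0,0],
    [0,0,0]
  ],
  "fingers": [255,255,255,255,255,255,255,255]
}}

```text
time: 10.4
ee_pos: [444.7, -162.4, 72.4]
eef_rot: [0.001, 0.716, 0.698, 0.001]
ft_force: [0.4, 0.1, -3.9]
width: 0.128
```

```bash
python3 -c "
from h import *
manip.capture('side')
print(pose()[1]['width'],pose()[1]['ft_force'],pose()[1]['joints'])
rel([444.6,-163.5,28],88.8)"
```

```text
0.12985061021344463 [-2.57668972  0.81095534 -6.43617386] [-4.69930987e-01  1.02836725e-02  1.78848680e+00  3.42325378e-04
  1.35346277e+00 -2.01639407e+00]
TCP [ 440.5 -160.1   65.7] yaw 88.6 delta [-0.35  0.45  3.77] rot [-0.54 -0.28 -0.2 ]
```

Emit:
{"method": "send_rows", "body": {
  "delta_pos": [
    [0,0,0],
    [0,0,0],
    [0,0,1],
    [0,0,2],
    [0,0,3],
    [0,0,3.5],
    [0,0,3.9],
    [0,0,3.9]
  ],
  "rotation": [
    [0,0,0],
    [0,0,0],
    [0,0,0],
    [0,0,0],
    [0,0,0],
    [0,0,0],
    [0,0,0],
    [0,0,0]
  ],
  "fingers": [255,255,255,255,255,255,255,255]
}}

```text
time: 11.25
ee_pos: [443.8, -162.2, 32.5]
eef_rot: [-0.001, 0.716, 0.698, -0.0]
ft_force: [-0.4, 0.7, -2.6]
width: 0.13
```

```bash
python3 -c "
from h import *
print(pose()[1]['width'],pose()[1]['ft_force'])
rel([444.6,-163.5,28],88.8)"
```

```text
0.1300005076956088 [-0.3762606   0.70722989 -2.59938453]
TCP [ 443.8 -162.2   32.5] yaw 88.6 delta [-0.12  0.09  0.45] rot [-0.08 -0.04 -0.2 ]
```

Emit:
{"method": "send_rows", "body": {
  "delta_pos": [
    [0,0,0.2],
    [0,0,0.4],
    [0,0,0.5],
    [0,0,0.5],
    [0,0,0.5],
    [0,0,0.5],
    [0,0,0.5],
    [0,0,0.5]
  ],
  "rotation": [
    [0,0,0],
    [0,0,0],
    [0,0,0],
    [0,0,0],
    [0,0,0],
    [0,0,0],
    [0,0,0],
    [0,0,0]
  ],
  "fingers": [255,255,255,255,0,0,0,0]
}}

```text
time: 12.05
ee_pos: [444.6, -162.6, 28.7]
eef_rot: [0.0, 0.716, 0.698, 0.0]
ft_force: [0.3, -0.2, -0.4]
width: 0.806
```

Emit:
{"method": "send_rows", "body": {
  "delta_pos": [
    [0,0,0],
    [0,0,-4],
    [0,0,-8.5],
    [0,0,-13],
    [0,0,-17],
    [0,0,-20],
    [0,0,-20],
    [0,0,-20]
  ],
  "rotation": [
    [0,0,0],
    [0,0,0],
    [0,0,0],
    [0,0,0],
    [0,0,8],
    [0,0,16],
    [0,0,24],
    [0,0,32]
  ],
  "fingers": [0,0,0,0,0,0,0,0]
}}

```text
time: 12.85
ee_pos: [444.9, -162.8, 230.3]
eef_rot: [0.002, 0.882, 0.472, 0.001]
ft_force: [0.6, 0.1, -0.2]
width: 0.999
```

```bash
python3 -c "
from h import *
print(pose()[1]['width'],pose()[1]['ft_force'])
rel([448,-140,232],-1.2)"
```

```text
0.9993806293785797 [ 0.56241778  0.10685636 -0.20791045]
TCP [ 444.9 -162.8  230.3] yaw 56.27 delta [ 2.07 -1.01 -0.17] rot [ 0.19 -0.14 57.47]
```

Emit:
{"method": "send_rows", "body": {
  "delta_pos": [
    [2,-1,0],
    [2,-1,0],
    [2,-1,0],
    [2,-1,0],
    [2,-1,0],
    [2,-1,0],
    [2,-1,0],
    [2,-1,0]
  ],
  "rotation": [
    [0,0,8.3],
    [0,0,16.6],
    [0,0,25],
    [0,0,33],
    [0,0,41],
    [0,0,49.5],
    [0,0,57.4],
    [0,0,57.4]
  ],
  "fingers": [0,0,0,0,0,0,0,0]
}}

```text
time: 13.65
ee_pos: [446.9, -140.2, 228.3]
eef_rot: [-0.0, 1.0, -0.007, 0.0]
ft_force: [0.3, 0.4, -0.5]
width: 1.002
```

Run:
```python
from h import *
import time
manip.capture('wrist')
T,_=pose();print(T.round(3))
c=cap('wrist'); save(c,'w3.png'); G=cloud(c); np.save('w3.npy',G)
x,y,z=G.transpose(2,0,1)
def rect(l,m):
    m=m.astype(np.uint8); n,L,S,C=cv2.connectedComponentsWithStats(m)
    for i in range(1,n):
        if S[i,4]<60: continue
        k=L==i; r=cv2.minAreaRect(G[k][:,:2].astype(np.float32)); print(l,S[i,:5],np.round(r[0],1),np.round(r[1],1),round(r[2],1),np.median(z[k]).round(1))
A=(abs(x-445)<70)&(abs(y+150)<110)
rect('handle',A&(z>45)&(z<65)); rect('plate',A&(abs(z-20)<4))
B=(x>490)&(x<690)
rect('jaw/stop',B&(abs(z-30)<3)); rect('collar',B&(abs(z-60)<3)); rect('post',B&(abs(z-54)<3));rect('fence',B&(abs(z-16)<3))
```

```text
[[ 1.00000e+00 -1.10000e-02  0.00000e+00  4.46890e+02]
 [-1.10000e-02 -1.00000e+00 -0.00000e+00 -1.40247e+02]
 [ 0.00000e+00  0.00000e+00 -1.00000e+00  2.28326e+02]
 [ 0.00000e+00  0.00000e+00  0.00000e+00  1.00000e+00]]
handle [230 180  51  14 684] [ 443.8 -162.7] [11.9 49.9] 89.0 54.3
plate [ 229   90   55   94 4476] [ 444.8 -120.2] [98.2 56.1] 88.7 19.7
plate [ 231  191   50   44 1967] [ 443.  -204.1] [53.4 55.5] 88.6 20.3
jaw/stop [ 340   21   90   56 1383] [565.7 -37.2] [79.6 47.5] 2.4 29.5
jaw/stop [408  71  26 109 282] [ 611.9 -108.6] [107.3   7. ] 84.8 30.4
jaw/stop [309 257  13  12 129] [ 511.7 -263.3] [15.4 13.2] 86.7 29.4
jaw/stop [441 306  20  22 135] [ 680.6 -339.4] [31.8 10.3] 69.9 30.8
collar [ 434   16   68   56 1583] [631.4 -33.7] [43.4 58.4] 89.3 59.4
collar [481  16  31  18 291] [649.5 -15. ] [11.5 28.6] 68.2 59.4
post [431  16  14  55 192] [603.7 -32.8] [43.   2.3] 88.9 54.1
post [ 417  160   55   26 1218] [ 629.8 -150. ] [25.7 48.7] 89.0 53.6
fence [413  72  17  83 234] [616.  -97.6] [83.8  1.8] 88.9 15.8
fence [365 205   9  19 137] [ 573.4 -209.2] [22.3  8. ] 88.5 15.7
fence [424 293  31  19 149] [ 669.1 -326.2] [38.9 17. ] 32.3 16.3
```

View pics/w3.png

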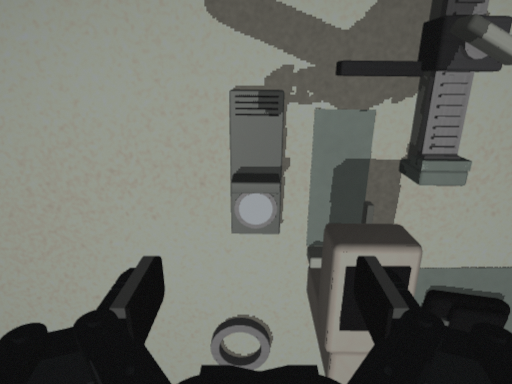

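```bash
python3 -c "
from h import *
rel([445.4,-85.7,0],-1.2)"
```

```text
TCP [ 446.9 -140.2  228.3] yaw -0.64 delta [-0.21 -5.45 22.83] rot [-0.   -0.    0.56]
```

Emit:
{"method": "send_rows", "body": {
  "delta_pos": [
    [-0.1,-2.7,4],
    [-0.2,-5.4,8],
    [-0.2,-5.4,12.5],
    [-0.2,-5.4,17],
    [-0.2,-5.4,20],
    [-0.2,-5.4,22],
    [-0.2,-5.4,22.8],
    [-0.2,-5.4,22.8]
  ],
  "rotation": [
    [0,0,0.6],
    [0,0,0.6],
    [0,0,0.6],
    [0,0,0.6],
    [0,0,0.6],
    [0,0,0.6],
    [0,0,0.6],
    [0,0,0.6]
  ],
  "fingers": [0,0,0,0,0,0,0,0]
}}

```text
time: 14.55
ee_pos: [445.0, -86.0, -0.6]
eef_rot: [-0.0, 1.0, -0.012, -0.001]
ft_force: [-0.3, -1.2, -0.6]
width: 0.998
```

Emit:
{"method": "send_rows", "body": {
  "delta_pos": [
    [0,0,0],
    [0,0,0],
    [0,0,0],
    [0,0,0],
    [0,0,0],
    [0,0,0],
    [0,0,0],
    [0,0,0]
  ],
  "rotation": [
    [0,0,0],
    [0,0,0],
    [0,0,0],
    [0,0,0],
    [0,0,0],
    [0,0,0],
    [0,0,0],
    [0,0,0]
  ],
  "fingers": [255,255,255,255,255,255,255,255]
}}

```text
time: 15.35
ee_pos: [447.3, -86.8, 2.5]
eef_rot: [0.001, 1.0, -0.012, 0.002]
ft_force: [-0.6, 0.1, 6.0]
width: 0.638
```

```bash
python3 -c "
from h import *
rel([445.4,-85.7,0],-1.2); s=pose()[1]; print(s['ft_force'],s['width'])
c=cap('side'); save(c,'s2.png'); p=proj(c,[480,-110,30]).astype(int); print(p)
a=c['frame'][max(0,p[1]-90):p[1]+90,max(0,p[0]-120):p[0]+120,::-1]; cv2.imwrite('pics/s2c.png',cv2.resize(a,None,fx=3,fy=3))
"
```

```text
TCP [447.3 -86.8   2.5] yaw -1.4 delta [-0.19 -0.1   0.25] rot [ 0.07 -0.22 -0.2 ]
[-0.56042688  0.14368735  6.00790455] 0.6376454019319795
[250 220]
```

View pics/s2c.png

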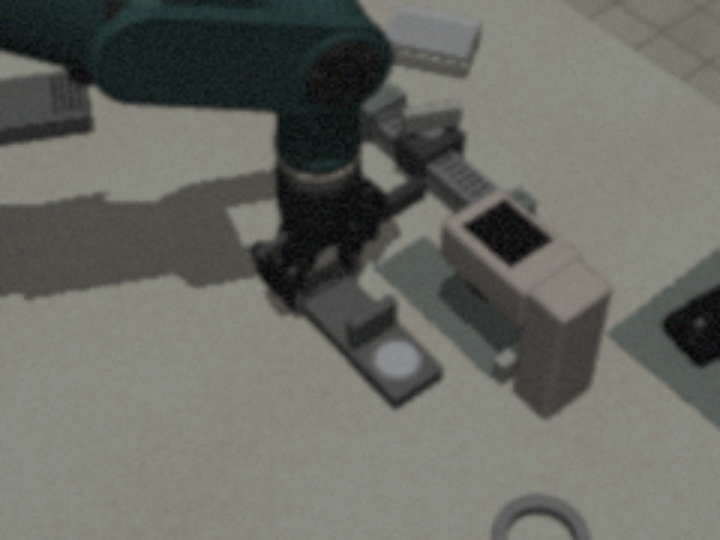

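Emit:
{"method": "send_rows", "body": {
  "delta_pos": [
    [0,0,-0.2],
    [1.4,0,-0.2],
    [2.8,0,-0.2],
    [4.4,0,-0.2],
    [6,0,-0.2],
    [7.6,0,-0.2],
    [8.8,0,-0.2],
    [9.6,0,-0.2]
  ],
  "rotation": [
    [0,0,0],
    [0,0,0],
    [0,0,0],
    [0,0,0],
    [0,0,0],
    [0,0,0],
    [0,0,0],
    [0,0,0]
  ],
  "fingers": [255,255,255,255,255,255,255,255]
}}

```text
time: 16.2
ee_pos: [541.8, -88.6, 2.6]
eef_rot: [0.0, 1.0, -0.012, -0.001]
ft_force: [-6.6, -0.4, 5.0]
width: 0.641
```

Run:
```python
from h import *
manip.capture('side');s=pose()[1]; print(s['ft_force'],s['width']); rel([542,-87,0],-1.2)
G=cloud(cap('wrist')); x,y,z=G.transpose(2,0,1)
def rect(l,m):
    m=m.astype(np.uint8); n,L,S,C=cv2.connectedComponentsWithStats(m)
    for i in range(1,n):
        if S[i,4]<60: continue
        k=L==i; r=cv2.minAreaRect(G[k][:,:2].astype(np.float32)); print(l,S[i,:5],np.round(r[0],1),np.round(r[1],1),round(r[2],1),np.median(z[k]).round(1))
B=(x>490)&(x<690)&(y<20)
rect('handle',(z>45)&(z<65)&(abs(x-540)<40)); rect('plate',(abs(z-20)<4)&(abs(x-540)<50))
rect('collar',B&(abs(z-60)<3)); rect('jaw',B&(abs(z-30)<3))
```

```text
[ 1.50554241 -0.17366085 -2.24856466] 0.6390317742554104
TCP [543.3 -88.8   2.6] yaw -1.4 delta [-0.13 -0.17  0.26] rot [ 0.01 -0.09 -0.2 ]
handle [ 118  292   62   77 2378] [510.  -84.6] [21.8 19.9] 89.9 58.2
handle [ 338  292   42   42 1151] [576.  -82.9] [11.5 16.1] 16.5 57.2
plate [212 177 164   9 973] [558.6 -44.8] [ 1.2 62.7] 89.0 20.1
plate [  161   241   196   131 15901] [ 543.  -106.4] [68.8 81.8] 87.2 19.7
collar [ 458   91   54  156 5657] [606.3 -33.8] [14.8 44.7] 11.9 59.2
collar [  78  309  101   75 3008] [504.  -87.8] [27.  29.9] 85.6 60.3
collar [ 339  309  120   75 3158] [585.4 -82.2] [27.5 34.1] 56.2 60.4
collar [426 357  21  23 177] [599.1 -95.9] [ 4.9 10. ] 35.4 62.2
jaw [466   0  30  89 914] [615.3   1.8] [26.   2.2] 88.8 30.5
jaw [ 210   87  238  135 8269] [567.1 -34.4] [48.6 80.3] 89.1 29.5
jaw [425 228  23  78 606] [613.5 -79.6] [34.   2.3] 89.8 30.3
jaw [172 265  22  55 304] [516.3 -87.3] [ 6.6 23.5] 15.5 30.1
jaw [323 265  41  55 419] [577.8 -89.5] [22.5 14.1] 87.8 30.2
jaw [154 274  17  11 104] [505.8 -81.3] [5.3 2.1] 7.0 30.0
```

Emit:
{"method": "send_rows", "body": {
  "delta_pos": [
    [-0.1,0.4,0],
    [-0.1,0.9,0],
    [-0.1,1.4,0],
    [-0.1,1.9,0],
    [-0.1,2.2,0],
    [-0.1,2.4,0],
    [-0.1,2.5,0],
    [-0.1,2.6,0]
  ],
  "rotation": [
    [0,0,0],
    [0,0,0],
    [0,0,0],
    [0,0,0],
    [0,0,0],
    [0,0,0],
    [0,0,0],
    [0,0,0]
  ],
  "fingers": [255,255,255,255,255,255,255,255]
}}

```text
time: 17.1
ee_pos: [540.1, -112.7, 2.5]
eef_rot: [-0.002, 1.0, -0.012, 0.0]
ft_force: [0.5, 11.5, 4.9]
width: 0.634
```

Run:
```python
from h import *
s=pose()[1]; print(s['ft_force'],s['ft_torque'],s['width']); rel([542,-113,0],-1.2)
```

```text
[ 0.52535856 11.52763616  4.88605862] [ 1.55087299 -0.20856301  0.0071002 ] 0.6339485019410412
TCP [ 540.1 -112.7    2.5] yaw -1.43 delta [0.19 0.03 0.25] rot [-0.24 -0.01 -0.23]
```

Emit:
{"method": "send_rows", "body": {
  "delta_pos": [
    [0,-0.15,0],
    [0,-0.15,0],
    [0,-0.15,0],
    [0,-0.15,0],
    [0,-0.15,-4],
    [0,-0.15,-8.5],
    [0,-0.15,-13],
    [2,-2,-14]
  ],
  "rotation": [
    [0,0,0],
    [0,0,0],
    [0,0,0],
    [0,0,0],
    [0,0,0],
    [0,0,0],
    [0,0,0],
    [0,0,-8]
  ],
  "fingers": [255,20,20,20,20,20,20,20]
}}

```text
time: 17.9
ee_pos: [562.6, -98.1, 149.6]
eef_rot: [0.003, 0.998, 0.057, 0.005]
ft_force: [1.0, 0.1, -0.0]
width: 0.919
```

Run:
```python
from h import *
s=pose()[1]; print(s['ft_force'],s['width']); rel([632.5,-34.5,140],62.8)
```

```text
[ 1.03090858e+00  9.01267957e-02 -7.23612498e-04] 0.9191610977779311
TCP [562.6 -98.1 149.6] yaw 6.58 delta [ 7.67 -5.52  1.  ] rot [  0.62  -0.33 -56.22]
```

Emit:
{"method": "send_rows", "body": {
  "delta_pos": [
    [2,-1.5,-2],
    [4,-3,-4],
    [6,-4.5,-6],
    [7.7,-5.5,-8],
    [7.7,-5.5,-8],
    [7.7,-5.5,-8],
    [7.7,-5.5,-8],
    [7.7,-5.5,-8]
  ],
  "rotation": [
    [0,0,-8],
    [0,0,-16],
    [0,0,-24],
    [0,0,-32],
    [0,0,-40],
    [0,0,-48],
    [0,0,-56],
    [0,0,-56]
  ],
  "fingers": [0,0,0,0,0,0,0,0]
}}

```text
time: 18.7
ee_pos: [630.6, -32.0, 221.9]
eef_rot: [0.0, 0.855, 0.519, -0.0]
ft_force: [0.7, 1.0, -0.2]
width: 1.004
```

Run:
```python
from h import *
manip.capture('side')
c=cap('wrist'); save(c,'w4.png'); G=cloud(c); x,y,z=G.transpose(2,0,1); np.save('w4.npy',G)
rel([632.5,-34.5,67],62.8)
def rect(l,m):
    m=m.astype(np.uint8); n,L,S,C=cv2.connectedComponentsWithStats(m)
    for i in range(1,n):
        if S[i,4]<60: continue
        k=L==i; r=cv2.minAreaRect(G[k][:,:2].astype(np.float32)); print(l,S[i,:5],np.round(r[0],1),np.round(r[1],1),round(r[2],1),np.median(z[k]).round(1))
B=(x>490)&(x<690)&(y<40)&(y>-300)
rect('wing',B&(abs(z-95)<6)&(x>590)); rect('collar',B&(abs(z-60)<3)); rect('jaw',B&(abs(z-30)<3));rect('plate',(abs(z-20)<3)&(abs(x-540)<50)&(y>-200)&(y<-50))
s=cap('side'); save(s,'s3.png'); p=proj(s,[560,-130,30]).astype(int)
a=s['frame'][p[1]-80:p[1]+80,p[0]-100:p[0]+100,::-1]; a=cv2.resize(a,(480,384))
cv2.imwrite('pics/m4.png',cv2.resize(np.hstack([a,c['frame'][...,::-1]]),None,fx=.8,fy=.8))
```

```text
TCP [630.6 -32.  222. ] yaw 62.41 delta [-0.13  0.29 15.5 ] rot [-0.02  0.03 -0.39]
wing [251 146  15  69 969] [632.1 -33.3] [11.8 58.9] 62.8 95.5
collar [ 225  135   67   69 1596] [632.6 -33.5] [43.8 57.9] 88.5 59.5
jaw [ 185   73   58   80 1167] [566.7 -52. ] [79.  22.9] 5.8 29.5
jaw [ 68 128  31  45 167] [ 538.6 -183.8] [ 3.1 49.7] 87.0 30.0
jaw [158 168  52  25  62] [ 613.2 -110.1] [57.9  6. ] 83.0 30.0
plate [  62   86  112   91 4781] [ 539.8 -148. ] [102.2  56. ] 88.0 19.7
```

View pics/m4.png

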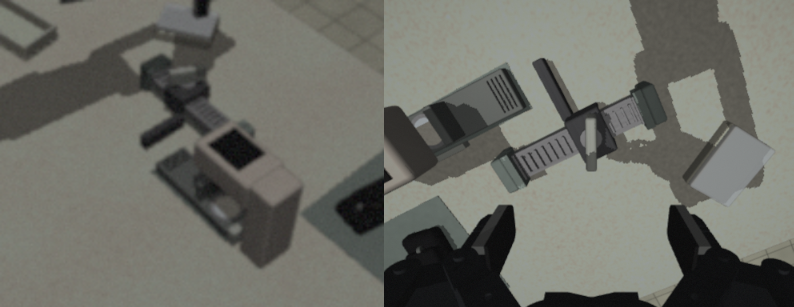

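Emit:
{"method": "send_rows", "body": {
  "delta_pos": [
    [-0.05,0.2,4],
    [-0.05,0.2,8.5],
    [-0.05,0.2,12.5],
    [-0.05,0.2,15.5],
    [-0.05,0.2,15.5],
    [-0.05,0.2,15.5],
    [-0.05,0.2,15.5],
    [-0.05,0.2,15.5]
  ],
  "rotation": [
    [0,0,-0.4],
    [0,0,-0.4],
    [0,0,-0.4],
    [0,0,-0.4],
    [0,0,-0.4],
    [0,0,-0.4],
    [0,0,-0.4],
    [0,0,-0.4]
  ],
  "fingers": [0,0,0,0,0,255,255,255]
}}

```text
time: 19.65
ee_pos: [634.1, -33.2, 70.6]
eef_rot: [0.002, 0.853, 0.522, 0.002]
ft_force: [0.1, -1.0, 0.6]
width: 0.515
```

Emit:
{"method": "send_rows", "body": {
  "delta_pos": [
    [0,0,0],
    [0,0,0],
    [0,0,0],
    [0,0,0],
    [0,0,0],
    [0,0,0],
    [0,0,0],
    [0,0,0]
  ],
  "rotation": [
    [0,0,0],
    [0,0,0],
    [0,0,0],
    [0,0,0],
    [0,0,0],
    [0,0,0],
    [0,0,0],
    [0,0,0]
  ],
  "fingers": [255,255,255,255,255,255,255,255]
}}

```text
time: 20.45
ee_pos: [632.7, -33.1, 68.8]
eef_rot: [0.001, 0.853, 0.522, 0.001]
ft_force: [-2.4, 0.1, 6.4]
width: 0.128
```

Run:
```python
from h import *
s=pose()[1]; print(s['ft_force'],s['width']); rel([632.1,-74,67],62.8)
```

```text
[-2.44869339  0.07068135  6.36015379] 0.12787242232050952
TCP [632.7 -33.1  68.8] yaw 62.99 delta [-3.67  1.8   0.19] rot [ 0.11 -0.03  0.19]
```

Emit:
{"method": "send_rows", "body": {
  "delta_pos": [
    [-0.6,0.29,0],
    [-1.2,0.58,0],
    [-1.8,0.88,0],
    [-2.4,1.17,0],
    [-3,1.46,0],
    [-3.3,1.6,0],
    [-3.5,1.7,0],
    [-3.5,1.7,0]
  ],
  "rotation": [
    [0,0,0],
    [0,0,0],
    [0,0,0],
    [0,0,0],
    [0,0,0],
    [0,0,0],
    [0,0,0],
    [0,0,0]
  ],
  "fingers": [255,255,255,255,255,255,255,255]
}}

```text
time: 21.25
ee_pos: [631.9, -71.9, 68.9]
eef_rot: [0.0, 0.853, 0.522, 0.001]
ft_force: [-1.5, 0.7, 6.1]
width: 0.129
```

Run:
```python
from h import *
s=pose()[1]; print(s['ft_force'],s['ft_torque'],s['width']); rel([632.1,-74,67],62.8)
G=cloud(cap('wrist')); x,y,z=G.transpose(2,0,1)
for l,m in [('jaw',(abs(z-30)<2.5)&(x>530)&(x<590)&(y>-130)&(y<-60)),('plate',(abs(z-20)<2.5)&(abs(x-540)<40)&(y>-140)&(y<-70)),('collar',(abs(z-60)<2.5)&(x>590)&(x<670)&(y>-110)&(y<-30))]:
    print(l,m.sum(),np.percentile(y[m],[1,50,99]).round(1) if m.sum() else '')
```

```text
[-1.54925388  0.66177742  6.06194804] [ 0.03561884  0.37320565 -0.07158318] 0.12866526905869657
TCP [631.9 -71.9  68.9] yaw 62.99 delta [-0.17  0.11  0.19] rot [ 0.08 -0.04  0.19]
jaw 2883 [-96.9 -89.6 -83. ]
plate 7560 [-139.5 -118.4  -83. ]
collar 3520 [-92.1 -66.6 -50.1]
```

Emit:
{"method": "send_rows", "body": {
  "delta_pos": [
    [-0.05,0.02,0],
    [-0.1,0.05,0],
    [-0.15,0.07,0],
    [-0.2,0.1,0],
    [-0.25,0.12,0],
    [-0.25,0.12,0],
    [-0.25,0.12,0],
    [-0.25,0.12,0]
  ],
  "rotation": [
    [0,0,0],
    [0,0,0],
    [0,0,0],
    [0,0,0],
    [0,0,0],
    [0,0,0],
    [0,0,0],
    [0,0,0]
  ],
  "fingers": [255,255,255,255,255,255,255,255]
}}

```text
time: 22.1
ee_pos: [631.8, -72.2, 68.8]
eef_rot: [-0.001, 0.852, 0.523, 0.002]
ft_force: [-2.2, 6.0, 7.0]
width: 0.13
```

Run:
```python
from h import *
s=pose()[1]; print(s['ft_force'],s['ft_torque'],s['width']); rel([632.1,-74,67],62.8)
```

```text
[-2.23868251  6.02019442  7.04423723] [ 0.79660683  0.27164319 -0.08827861] 0.12995260295913943
TCP [631.8 -72.2  68.8] yaw 63.05 delta [-0.15  0.11  0.18] rot [-0.02 -0.24  0.25]
```

Emit:
{"method": "send_rows", "body": {
  "delta_pos": [
    [-0.05,0.03,0],
    [-0.1,0.06,0],
    [-0.13,0.07,0],
    [-0.13,0.07,0],
    [-0.13,0.07,0],
    [-0.13,0.07,0],
    [-0.13,0.07,0],
    [-0.13,0.07,0]
  ],
  "rotation": [
    [0,0,0],
    [0,0,0],
    [0,0,0],
    [0,0,0],
    [0,0,8],
    [0,0,16],
    [0,0,24],
    [0,0,32]
  ],
  "fingers": [255,255,255,255,255,255,255,255]
}}

```text
time: 22.9
ee_pos: [631.5, -72.6, 68.8]
eef_rot: [-0.003, 0.964, 0.265, 0.001]
ft_force: [-2.9, 7.5, 6.4]
width: 0.13
```

Run:
```python
from h import *
s=pose()[1]; print(s['ft_force'],s['ft_torque'],s['width']); rel([632.1,-74,67],-1.2)
```

```text
[-2.85437046  7.49803932  6.43709808] [1.00162714 0.4160835  0.06546483] 0.12981657853677464
TCP [631.5 -72.6  68.8] yaw 30.78 delta [-0.02  0.15  0.18] rot [-0.3  -0.11 31.98]
```

Emit:
{"method": "send_rows", "body": {
  "delta_pos": [
    [0,0,0],
    [0,0,0],
    [0,0,0],
    [0,0,0],
    [0,0,0],
    [0,0,0],
    [0,0,0],
    [0,0,0]
  ],
  "rotation": [
    [0,0,7],
    [0,0,14],
    [0,0,21],
    [0,0,28],
    [0,0,33],
    [0,0,34],
    [0,0,34],
    [0,0,34]
  ],
  "fingers": [255,255,255,255,255,255,255,255]
}}

```text
time: 23.7
ee_pos: [631.0, -72.8, 68.8]
eef_rot: [-0.002, 1.0, -0.024, -0.0]
ft_force: [-4.3, 7.1, 7.6]
width: 0.133
```

Run:
```python
from h import *
s=pose()[1]; print(s['ft_force'],s['ft_torque'],s['width']); rel([632.1,-74,67],-1.2)
```

```text
[-4.29857081  7.0521325   7.64513348] [1.01289246 0.65997596 0.69538461] 0.13290040879380394
TCP [631.  -72.8  68.8] yaw -2.78 delta [0.12 0.12 0.18] rot [-0.27  0.05 -1.58]
```

Emit:
{"method": "send_rows", "body": {
  "delta_pos": [
    [0,0,0],
    [0,0,0],
    [0,0,0],
    [0,0,0],
    [0,-0.1,-4],
    [0,-0.5,-8],
    [0,-1,-12.5],
    [0,-1,-16]
  ],
  "rotation": [
    [0,0,-2],
    [0,0,-2],
    [0,0,-2],
    [0,0,-2],
    [0,0,-2],
    [0,0,-2],
    [0,0,-2],
    [0,0,-2]
  ],
  "fingers": [255,0,0,0,0,0,0,0]
}}

```text
time: 24.5
ee_pos: [632.3, -66.1, 229.9]
eef_rot: [0.0, 1.0, -0.009, 0.001]
ft_force: [1.2, -0.2, -0.4]
width: 1.004
```

Run:
```python
from h import *
manip.capture('side')
s=pose()[1]; print(s['ft_force'],s['width'])
c=cap('wrist'); save(c,'w5.png'); G=cloud(c); x,y,z=G.transpose(2,0,1)
def rect(l,m):
    m=m.astype(np.uint8); n,L,S,C=cv2.connectedComponentsWithStats(m)
    for i in range(1,n):
        if S[i,4]<60: continue
        k=L==i; r=cv2.minAreaRect(G[k][:,:2].astype(np.float32)); print(l,S[i,:5],np.round(r[0],1),np.round(r[1],1),round(r[2],1),np.median(z[k]).round(1),np.percentile(y[k],[1,99]).round(1))
B=(x>490)&(x<690)&(y<60)&(y>-300)
rect('wing',B&(abs(z-95)<6)&(x>590)&(y>-160)); rect('collar',B&(abs(z-60)<3)); rect('jaw',B&(abs(z-30)<3));rect('plate',(abs(z-20)<2.5)&(abs(x-540)<50)&(y>-250)&(y<-50));rect('post',B&(abs(z-54)<2.5))
rect('handle',B&(abs(z-55)<3)&(x<580))
```

```text
[0.14773216 0.03205082 5.05731768] 1.0023633981660383
wing [246 146  14  65 856] [631.6 -71.2] [58.8 11.9] 88.8 95.5 [-99.8 -42.3]
collar [223 147  23  43 822] [613.5 -71. ] [43.3 21.7] 88.6 59.5 [-92.1 -50.3]
collar [259 148  24  42 828] [649.1 -72.1] [42.6 22.5] 88.7 59.6 [-92.9 -51. ]
jaw [156 173  68  13 815] [562.5 -90.1] [13.5 73.3] 88.8 29.5 [-97.  -83.4]
jaw [155 254  43   6 103] [ 538.3 -183.3] [ 3.  49.2] 85.9 30.3 [-185.9 -182. ]
jaw [197 307  10  10  92] [ 562.9 -264.3] [13.6 11.4] 87.2 29.4 [-271.  -257.7]
plate [158 171  44   2  68] [550.5 -83.4] [ 0.8 47.5] 88.7 20.8 [-84.2 -82.7]
plate [ 149  183   54  115 3967] [ 538.5 -172.9] [152.1  56.1] 87.9 19.8 [-241.7 -100.1]
post [ 226   28   54   31 1604] [634.1  43.2] [24.9 47.8] 89.1 53.5 [30.6 55.6]
post [231 227  44  22 943] [ 629.8 -150.2] [26.2 47. ] 88.2 53.5 [-163.  -137.4]
post [162 266  32  11 309] [ 545.1 -189.1] [12.4 34.5] 86.8 54.3 [-195.6 -182.9]
handle [162 266  32  11 296] [ 545.1 -189.1] [12.4 34.5] 86.8 54.4 [-195.6 -182.9]
```

View pics/w5.png

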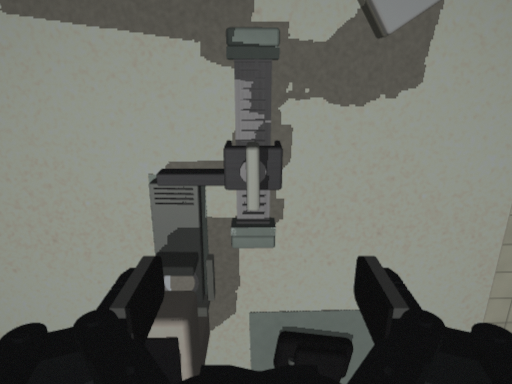

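Run:
```python
from h import *
manip.capture('side'); print(pose()[1]['ft_force'],pose()[1]['time'])
for n in ['spacer_ring','mouse','slide_box']: print(n,[(np.round(d['at']),round(d['score'],2)) for d in manip.search_frame('side',n)][:1])
print(manip.job_done())
```

```text
[ 1.22844808  0.49251642 -0.22627229] 24.65
spacer_ring [(array([ 416., -408.,   16.]), 0.68)]
mouse [(array([ 693., -363.,   29.]), 0.65)]
slide_box [(array([753.,  97.,  33.]), 0.64)]
the job is handed in; nothing more can be done
None
```

The carrier is in the nest under the inspection head, clamped against the end stop with the wing screw tight. I handed the job in at 24.7 s. `job_done` gives no verdict, so the result below rests on my own last checks.

**What I did**
1. I loosened the screw to about 1.1 rad and slid the jaw back about 60 mm, to roughly +40 mm.
2. I lifted the carrier out of the tray by its handle, set it on the bench beside the nest and let go.
3. I gripped it again by the tail, slid it under the head and pushed it against the stop until I felt about 11 N.
4. I slid the jaw up against the tail (6–7 N) and turned the screw to its hard stop, with 0.7 N m on the tool.

**Last checks**
- **Carrier:** it is flat, within about 1 mm of home by its handle (partly hidden under the head). It is about 1 mm off the middle line and about 0.016 rad off square.
- **Screw:** the wing lies along the rail, so the screw is close to 0 rad.
- **Robot:** the hand is clear above the stand, with residual forces near zero.
- **Other things:** the ring, mouse and slide box are within about 4 mm of where they were first seen.

**One disagreement:** the camera put the collar at about +1.0 to +1.3 mm, although it locked in the notch for 0. That is within the 2 mm camera calibration and under the 3 mm limit. The first picture had put the locked collar at about −21.3 mm instead of the −20 mm notch, probably because the arm was still settling.

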